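# Pin the balance weight in its yoke, heavy end down

### The arm

A 6-joint arm with a two-finger parallel gripper is mounted at the origin on the work surface. World frame = base frame: x ahead of the robot, y to its left, z up, the work surface at z = 0. Lengths are in m, angles in degrees, forces in N, time in s.
With the tool pointing down it reaches from about 0.25 to 0.725 m from the base axis. Payload 9.7 kg.
Tool frame: the origin (TCP) lies between the finger pads; the fingertips stand 25 mm ahead of it and the grasp point (between the pads) lies 6 mm ahead of it; z points along the fingers, y is the line along which they close (so a half turn about z gives the same grasp; the last joint's range is limited). The gripper opens to 85 mm and grips with 20 to 120 N. Pads are 22 mm wide; open, the fingers measure 114 mm over their backs; the gripper's body (76 mm by 85 mm) begins 54 mm behind the grasp point. The pads swing forward as they close: fully open they stand 13 mm farther back than shut.
Start: joints at [72.422, 4.979, 10.078, 95.1, 0, 90], TCP at [0.166, 0.524, 0.256] pointing down, gripper open.
Joint ranges: [-179.16, 179.16], [-48.56, 103.87], [-65.8, 70.77], [-126.05, 130.52], [-82.76, 87.17], [-180, 180]. Speed limits (degrees/s): [127.2, 127.2, 147.25, 180, 180, 180].

### API

Orientations are given as [roll, pitch, yaw] about the fixed x, y, z axes, in that order (R = Rz(yaw) Ry(pitch) Rx(roll)).
In Python, from workcell import bot gives the robot as it stands.
- The arm moves only by the shell command python3 drive.py [FORCE], which reads ROWS from standard input. ROWS is a JSON object with one list for each field, all of the same length, 1 to 5, a row being the entries at one place: dx, dy, dz (the shift in units of 50 mm), yaw (a turn about the tool's z in units of 4 degrees), finger_gap (the finger opening in m); each row is the pose to reach, as a shift and turn from the pose commanded when the command began, along the tool's axes at that moment; what a row does not reach only later rows make up. A row lasts 1/12 s, in which the tool goes at most 0.0417 m and 7.16 degrees, less where a joint would pass 70% of its speed; a pose out of reach is approached as far as the arm can. The fingers move at their own pace and stop on an object; FORCE is the grip in N (left out, the last holds). Time passes only in rows, so rows that do not move let the fingers close. It prints the time, the measured TCP pose, the force, the opening and the grip force at its end. Input that does not fit is refused with a message, and nothing moves.
- bot.get_obs(): the state, without advancing time (a new reading comes with each control period).
- bot.camera(name): name is "side" or "top"; returns the picture (420x560x3 uint8, blue, green, red); there is no depth.
- bot.camera_info(name): a dict with "mtx" (3x3 intrinsics, pixels), "k1" (the pictures are not rectified: a ray, as slopes to the right and down, at radius r is drawn at 1 + k1 r^2 times it, then the intrinsics apply), "extrinsics" (4x4, takes a point from camera to world coordinates). Camera axes: x right, y down, z forward; pixel columns grow to the right and rows downward; lengths in m; the calibration is good to about 2 mm. A picture is of the moment at which its call begins. camera_info takes no time and is no camera call.
- bot.job_done(): hands the job in; it is judged then, once.
The state is a dict: "time": time; "q": joint angles; "qd": joint speeds; "joint_efforts": joint torques, N m; "ee_pos": TCP position; "tcp_rot": TCP orientation; "wrist_force": force on the tool from outside, world axes, zero at the start; "torque": the same for the moment, N m; "opening": finger opening in m; "grasp_force": force on a finger pad.
Only numpy, scipy, OpenCV 4.12 (cv2) and the standard library are available. Lean on these libraries where they do the work, as an engineer would, in place of code of your own. Each camera call takes 0.05 s, during which the arm holds its last target. There are 200 camera calls.

### The job

Mount the balance weight in the orange-based yoke, heavy end down: pinch it by its two brass swivel bosses so that it balances in the grip and shows which end is heavy, then stand it upright with the heavy end's tab between the yoke's two ears and its block resting on them. Then push the red-handled locking pin through both ears and the hole of the trapped tab until its collar is home against the ear, and let everything go. Leave the other things on the bench where they are.

Things in the scene. Friction and masses are not known exactly. Their poses are not given: they have to be found in the camera images.
- weight: balance weight lying on the bench, 96 x 45 x 30 mm over all, 0.3 to 0.55 kg: aluminium block 44 (x) x 30 x 30 mm with two blue bands and a steel tab on each end. Both ends look alike; lead hidden in one of them puts the centre of mass about 11 mm off the middle. Origin: centre of the block, 15 mm above the bench as it lies; x along its length, y level through the brass bosses, z up at the start
- yoke: yoke fixed to the bench: orange base plate 90 (x) x 75 (y) x 8 mm, two upright grey ears 36 mm wide (x), 10 mm thick (y), tops 56 mm above the bench, with a 13 mm gap between (inner faces y = -6.5, +6.5 mm; outer faces y = -16.5, +16.5 mm). Origin: centre of the base plate's underside; x along the gap, y through the pin holes, z up. The pin may go in from either clear side
- pin: locking pin, loose, about 50 g, level in its rest, axis 32 mm above the bench: steel shank 9 mm thick, 41 mm long, its last 7 mm tapered; collar 18 mm across, 4 mm thick; 9 mm stem; red grip 28 mm long, 16 wide (y), 18 high (z), its centre at x = -45 mm. Origin: on the axis at the collar's front face, which comes home against an ear; x along the axis towards the tip
- rest: the pin's rest, fixed to the bench: black base plate 120 x 50 x 8 mm with a grey cradle under the shank (sides reach 34 mm above the bench, so lift the pin straight up) and a grey ledge 10 mm wide under the red grip, its top 23 mm above the bench. Origin: on the bench, below the pin's origin at the start; x as the pin's axis at the start
- can: blue can, 54 mm across, 85 mm high, loose, standing about 11 cm from the yoke to one side (its +y or -y side); it blocks that side for the pin. Origin: centre of its underside
- pad: cork pad 60 x 60 x 6 mm lying on the other side of the yoke. Origin: centre of its underside
- jar: jar with yellow lid, 50 mm across, 70 mm high, loose. Origin: centre of its underside
- tape: yellow tape measure, 66 x 37 x 55 mm high, loose, standing. Origin: centre of its underside
- screwdriver: screwdriver 170 mm long lying on the bench. Origin: at its middle, on the bench; x from handle to tip
- wrench: steel wrench 160 mm long lying on the bench. Origin: at its middle, on the bench; x along it
- bin: blue open parts bin 120 x 90 x 45 mm high, loose. Origin: centre of its underside
- pin_tip (a point): the tip of the pin's shank, 41 mm from the pin's origin
- yoke_seat (a point): point midway between the ears at the height of their tops; axes as the yoke's
- yoke_hole (a point): middle of the gap on the axis of the pin holes, 43 mm above the bench: a 14 mm hole runs along y through both ears; axes as the yoke's
- weight_axle (a point): the same point: middle of the swivel axle (along the weight's y). Its brass bosses, 14 mm across, stick out of the block's two sides; their flat ends are 45 mm apart. The axle turns almost freely in the block: with both bosses pinched and the weight lifted (the ends need 50 mm all round the axle), the heavy end swings down in about 2 s. Axes as the weight's
- weight_tab (a point): centre of the hole in the tab at the weight's +x end, 35 mm from its origin; the other tab is the same at the -x end. Each tab is 26 mm long (x), 26 mm wide (z), 8 mm thick (y), with a 15 mm hole along y, 13 mm from the block's end face
- spacer: brass spool-shaped spacer, 36 mm across, 40 mm high, loose, standing. Origin: centre of its underside

How it is judged (in metres and radians):
On the way, in this order (a step that is already met when the one before it is completed fails the run):
1. the weight hangs from the grip, clear of the bench, heavy end down (angle between weight's own x axis and vertical below 0.25 rad and height (world z) of weight above 0.1 m and contact force between the fingers and weight above 1 N), for 0.2 s.
2. the weight stands upright in the yoke, heavy end down, its block resting on the ears (angle between weight's own x axis and vertical below 0.12 rad and horizontal distance between weight and yoke_seat below 0.01 m and z of weight in the frame of yoke_seat between 0.018 and 0.025 m), for 0.2 s.
At the end, for the whole second after the job is handed in: The weight stands heavy end down in the yoke (within 0.12 rad of upright, within 10 mm of the middle, block within 3 mm of resting on the ears) and the pin lies through both ears and the tab (within 0.25 rad of the holes' axis, collar no more than about 5 mm off the ear), all let go and at rest (all of step 2 and angle between the x axis of pin and the y axis of yoke, either way round below 0.25 rad and distance between pin and yoke_hole below 0.0225 m and distance between pin_tip and yoke_hole between 0.0185 and 0.032 m and linear speed of each of weight, pin below 0.02 m/s); the robot touches nothing.
It fails at once if one of the other loose things (can, pad, jar, spacer, tape, screwdriver, wrench, bin) is pushed more than 25 mm (distance of any of can, pad, jar, tape, screwdriver, wrench, bin, spacer from where it was at the start of the episode above 0.025 m).
It also fails if it takes over 67 s, if anything falls off the work surface, if the arm or the gripper's body presses on something with over 40 N, if the wrist force passes 120 N, or if a joint passes its speed limit or range.

## Working session

There is one attempt and no reset: what is moved stays moved. The work goes in short steps, Python scripts to look and compute and a shell command to move; the robot and the scene stay as the last step left them, time stands still between calls to the robot, and variables do not carry over. Pictures are saved under pics/ and viewed, at most 10 in all, crops included, and the job is handed in when it is done.

```bash
ls; mkdir -p pics; python3 - <<'E'
from workcell import bot
import cv2
for n in("top","side"):
    im=bot.camera(n); cv2.imwrite(f"pics/{n}0.png",im)
    c=bot.camera_info(n); print(n,c)
o=bot.get_obs();print(o)
E
```

```text
drive.py
pics
workcell.py
top {'mtx': array([[429.68740883,   0.        , 283.42271043],
       [  0.        , 429.68740883, 211.13737557],
       [  0.        ,   0.        ,   1.        ]]), 'k1': 0.013062930934010814, 'extrinsics': array([[ 0.021112  , -0.98112821,  0.1922023 ,  0.35993669],
       [-0.99971445, -0.02286941, -0.00692943,  0.06362652],
       [ 0.01119421, -0.19200112, -0.98133086,  1.10265205],
       [ 0.        ,  0.        ,  0.        ,  1.        ]])}
side {'mtx': array([[389.24178405,   0.        , 278.80539543],
       [  0.        , 389.24178405, 212.69687625],
       [  0.        ,   0.        ,   1.        ]]), 'k1': 0.02345507779959888, 'extrinsics': array([[ 0.94749685, -0.1525057 ,  0.28105468,  0.30276332],
       [-0.31970734, -0.46851426,  0.82357853, -0.59924918],
       [ 0.00607771, -0.87019331, -0.49267298,  0.46018968],
       [ 0.        ,  0.        ,  0.        ,  1.        ]])}
{'time': 0.1, 'q': array([ 7.24235062e+01,  5.00812225e+00,  1.00391371e+01,  9.50985602e+01,
       -9.33014339e-04,  8.99994970e+01]), 'qd': array([ 0.13854719, -0.09778945,  0.15891369, -0.00678788, -0.00559506,
        0.10850928]), 'joint_efforts': array([ 1.88488528e-03, -5.21564126e+01,  4.65652263e+01,  1.60403992e-02,
        6.21638463e-06,  1.20882189e-05]), 'ee_pos': array([0.16604174, 0.5241619 , 0.25565356]), 'tcp_rot': array([-1.79932455e+02,  9.32420694e-04,  1.62424010e+02]), 'wrist_force': array([ 0.67395278, -0.08934063,  0.31203256]), 'torque': array([0.00626264, 0.00709802, 0.01698328]), 'grasp_force': 0.0, 'opening': 0.08533330634610084}
```

View pics/top0.png

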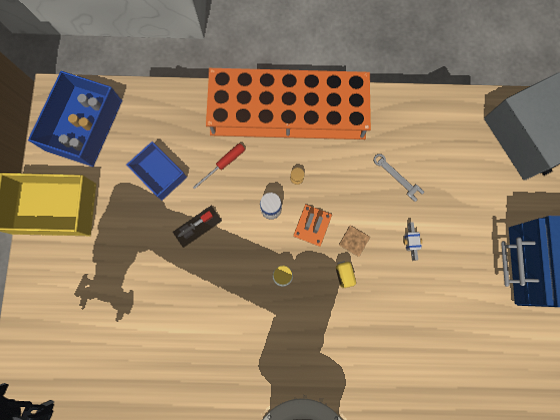

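View pics/side0.png

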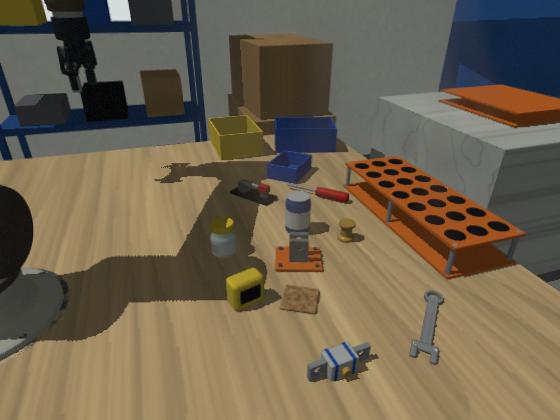

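The top view shows the yoke at about (313,225), the weight at (413,239), the pin and rest at (197,226), the can at (271,203) on the yoke's left and the pad at (355,240) on its right. The side view agrees. Next I'll enlarge the relevant areas and measure them.

```bash
cat > h.py <<'E'
import numpy as np, cv2
from workcell import bot
def ray(n,uv):
    c=bot.camera_info(n); K=c["mtx"];k=c["k1"];E=c["extrinsics"]
    d=(np.array(uv,float)-K[:2,2])/np.array([K[0,0],K[1,1]]); u=d.copy()
    for _ in range(10): u=d/(1+k*(u@u))
    return E[:3,3],E[:3,:3]@np.array([u[0],u[1],1.])
def onz(n,uv,z):
    o,d=ray(n,uv); return o+d*(z-o[2])/d[2]
def proj(n,p):
    c=bot.camera_info(n);E=c["extrinsics"];q=E[:3,:3].T@(np.array(p)-E[:3,3]);q=q[:2]/q[2]
    return (c["mtx"]@np.append(q*(1+c["k1"]*(q@q)),1))[:2]
def tri(uvt,uvs):
    o,d=ray("top",uvt);p,e=ray("side",uvs);d/=np.linalg.norm(d);e/=np.linalg.norm(e)
    s=np.linalg.lstsq(np.c_[d,-e],p-o,rcond=None)[0];a,b=o+d*s[0],p+e*s[1]
    return (a+b)/2,np.linalg.norm(a-b)
def crop(im,cx,cy,w,h,s): 
    return cv2.resize(im[cy-h//2:cy+h//2,cx-w//2:cx+w//2],None,fx=s,fy=s,interpolation=cv2.INTER_CUBIC)
E
python3 - <<'E'
from h import *
t=cv2.imread("pics/top0.png");s=cv2.imread("pics/side0.png")
a=np.hstack([crop(t,x,y,50,56,5) for x,y in((413,239),(313,225),(197,226))])
b=np.hstack([crop(s,x,y,w,56,5) for x,y,w in((340,360,64),(299,250,50),(254,190,46))])[:, :750]
b=np.pad(b,((0,0),(0,max(0,a.shape[1]-b.shape[1])),(0,0)))[:,:a.shape[1]]
cv2.imwrite("pics/c.png",np.vstack([a,b]))
E
```

```text
(no output)
```

View pics/c.png

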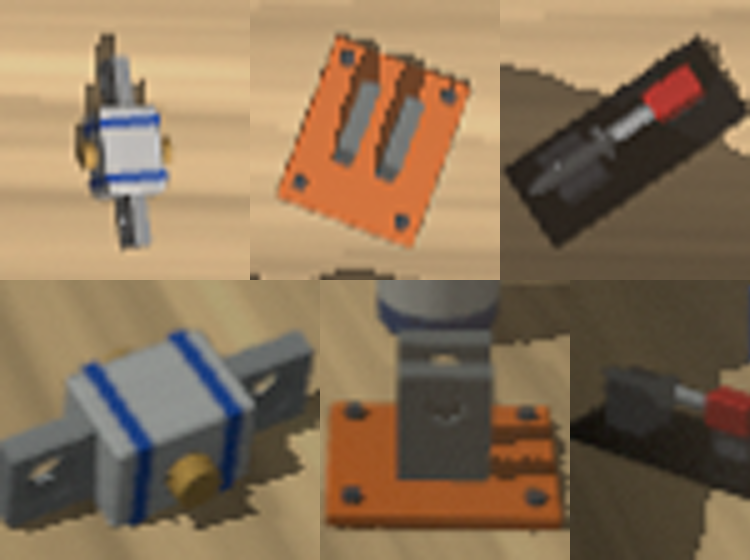

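The crops show the weight's top face with its corners in both views, the yoke's ears running up-right in the top view, and the pin with its red grip to the upper right and its tip to the lower left. Now I'll turn these into numbers.

```bash
python3 - <<'E'
from h import *
np.set_printoptions(precision=4,suppress=True)
t=cv2.imread("pics/top0.png");s=cv2.imread("pics/side0.png")
def cc(pts,ox,oy): return [((x+.5)/5-.5+ox,(y+.5)/5-.5+oy) for x,y in pts]
# weight top face corners
T=np.array([onz("top",p,.03) for p in cc([(98,110),(157,106),(168,190),(103,193)],388,211)])
S=np.array([onz("side",p,.03) for p in cc([(68,98),(185,50),(250,125),(133,167)],308,332)])
for n,P in(("wT",T),("wS",S)): print(n,P.mean(0),"edges",[np.linalg.norm(P[i]-P[i-1]) for i in range(4)], "yaws",[np.degrees(np.arctan2(*(P[i]-P[i-1])[1::-1])) for i in range(4)])
# tab ends top view, z=.028
a,b=[onz("top",p,.028) for p in cc([(118,57),(140,248)],388,211)];print("tabs",(a+b)/2,np.linalg.norm(a-b),np.degrees(np.arctan2(*(a-b)[1::-1])))
# yoke plate
def big(m):
    c=max(cv2.findContours(m,0,1)[0],key=cv2.contourArea);return c[:,0].astype(float)
def mask(im,lo,hi,x0,x1,y0,y1):
    m=np.zeros(im.shape[:2],np.uint8);m[y0:y1,x0:x1]=cv2.inRange(cv2.cvtColor(im,cv2.COLOR_BGR2HSV),lo,hi)[y0:y1,x0:x1];return m
for n,box in(("top",(285,345,195,255)),("side",(268,330,240,280))):
    m=mask(t if n=="top" else s,(3,120,60),(16,255,255),*box)
    c=big(m);W=np.array([onz(n,p,.008)[:2] for p in c])
    r=cv2.minAreaRect((W*1000).astype(np.float32));print("yoke",n,r)
# rest plate (top), dark
m=mask(t,(0,0,0),(180,255,62),165,230,198,255);m=cv2.morphologyEx(m,cv2.MORPH_OPEN,np.ones((3,3)))
W=np.array([onz("top",p,.008)[:2] for p in big(m)]);print("rest",cv2.minAreaRect((W*1000).astype(np.float32)))
# ears' tops: grey in top
for nm,pts in(("earL",[(332,163),(352,166),(380,84),(360,82)]),("earR",[(376,178),(394,180),(422,100),(405,97)])):
    P=np.array([onz("top",p,.056) for p in cc([(x-250,y) for x,y in pts],288,197)]);print(nm,P.mean(0),[np.linalg.norm(P[i]-P[i-1]) for i in range(4)],np.degrees(np.arctan2(*(P[2]-P[1])[1::-1])))
for n,im,box in(("top",t,(180,235,200,245)),("side",s,(240,275,178,200))):
    m=mask(im,(0,130,60),(8,255,255),*box)|mask(im,(172,130,60),(180,255,255),*box)
    c=big(m);M=cv2.moments(m,True);uv=(M["m10"]/M["m00"],M["m01"]/M["m00"]);W=np.array([onz(n,p,.041)[:2] for p in c])
    print("red",n,uv,onz(n,uv,.041),cv2.minAreaRect((W*1000).astype(np.float32)))
print("tip",onz("top",cc([(30,193)],172,198)[0],.032),"collar",onz("top",cc([(103,142)],172,198)[0],.032))
E
```

```text
wT [ 0.5024 -0.2737  0.03  ] edges [np.float64(0.041969003933453895), np.float64(0.030024130477375875), np.float64(0.04260007886255718), np.float64(0.03274351892271377)] yaws [np.float64(1.4288470622980258), np.float64(-84.7811611663607), np.float64(-174.865524705341), np.float64(93.95393080770614)]
wS [ 0.5021 -0.2759  0.03  ] edges [np.float64(0.027111660305673205), np.float64(0.038719791119534504), np.float64(0.029239678111007538), np.float64(0.03621064013906499)] yaws [np.float64(105.0754619222791), np.float64(7.605598292562545), np.float64(-80.5528969915525), np.float64(-176.1043070194973)]
tabs [ 0.5016 -0.273   0.028 ] 0.09689109439963223 4.4135712251470895
yoke top ((540.1386108398438, -19.556884765625), (75.31941223144531, 91.7764892578125), 70.28748321533203)
yoke side ((539.3909301757812, -25.26537322998047), (82.14276885986328, 90.8119125366211), 71.82086181640625)
rest ((523.5197143554688, 271.84521484375), (45.01959991455078, 121.84933471679688), 46.9713134765625)
earL [ 0.5408 -0.0071  0.056 ] [np.float64(0.04309048245195662), np.float64(0.009952340038698347), np.float64(0.04357565819137958), np.float64(0.009969671242302846)] -18.028469217242044
earR [ 0.5337 -0.0285  0.056 ] [np.float64(0.04321134847744935), np.float64(0.008903097247952836), np.float64(0.04257539358370471), np.float64(0.00854094707168156)] -18.67571494921947
red top (206.32584269662922, 216.08988764044943) [0.5507 0.249  0.041 ] ((550.6173095703125, 249.09445190429688), (19.968624114990234, 28.203914642333984), 36.18826675415039)
red side (263.42391304347825, 187.82608695652175) [0.5456 0.231  0.041 ] ((546.4685668945312, 233.246826171875), (51.024566650390625, 27.184043884277344), 72.60810852050781)
tip [0.4996 0.3194 0.032 ] collar [0.5262 0.2846 0.032 ]
```

Units first: shifts go in units of 50 mm and turns go in units of 4 degrees. So -0.155 m is -3.1, -0.13 m is -2.6, -8 degrees is -2.

```bash
echo '{"dx":[-0.52,-1.04,-1.56,-2.08,-2.6],"dy":[-0.62,-1.24,-1.86,-2.48,-3.1],"dz":[0,0,0,0,0],"yaw":[-1,-2,-3,-4,-5],"finger_gap":[0.085,0.085,0.085,0.085,0.085]}' | python3 drive.py; cat >> h.py <<'E'
def to(x,y,z,psi=None):
    "shift in tool axes (tool down) to a TCP goal, and turn"
    o=bot.get_obs();p=o["ee_pos"];yaw=np.radians(o["tcp_rot"][2]);d=np.array([x,y,z])-p
    print("tcp",p.round(4),"rot",o["tcp_rot"].round(2),"t",round(o["time"],2),"q",o["q"].round(1))
    print("shift",round(d[0]*np.cos(yaw)+d[1]*np.sin(yaw),4),round(d[0]*np.sin(yaw)-d[1]*np.cos(yaw),4),round(-d[2],4),"turn",None if psi is None else round(-((psi-o["tcp_rot"][2]+180)%360-180),2))
E
python3 -c "
from h import *
to(.502,-.274,.12,184.5)"
```

```text
time: 0.52
ee_pos: [0.2433, 0.3355, 0.2558]
tcp_rot: [-180.0, -0.0, -177.3]
wrist_force: [0.8, 0.5, 1.8]
opening: 0.0848
grasp_force: 0.0
tcp [0.2433 0.3355 0.2558] rot [-1.7997e+02 -2.0000e-02 -1.7733e+02] t 0.52 q [ 54.1 -13.4  -7.2  96.2  -0.   51.4]
shift -0.2301 -0.6209 0.1358 turn -1.83
```

To row units: -0.19 m is -3.8, -0.07 m is -1.4, -1.8 degrees is -0.45.

```bash
echo '{"dx":[-0.28,-0.56,-0.84,-1.12,-1.4],"dy":[-0.76,-1.52,-2.28,-3.04,-3.8],"dz":[0,0,0,0,0],"yaw":[0,0,0,0,-0.45],"finger_gap":[0.085,0.085,0.085,0.085,0.085]}' | python3 drive.py >/dev/null;  echo '{"dx":[-0.28,-0.56,-0.84,-1.12,-1.4],"dy":[-0.76,-1.52,-2.28,-3.04,-3.8],"dz":[0,0,0,0,0],"yaw":[0,0,0,0,0],"finger_gap":[0.085,0.085,0.085,0.085,0.085]}' | python3 drive.py >/dev/null
echo '{"dx":[-0.28,-0.56,-0.84,-1.12,-1.4],"dy":[-0.76,-1.52,-2.28,-3.04,-3.8],"dz":[0.1,0.2,0.4,0.8,1.2],"yaw":[0,0,0,0,0],"finger_gap":[0.07,0.07,0.07,0.07,0.07]}' | python3 drive.py
python3 -c "
from h import *
to(.502,-.274,.12,184.5)"
```

```text
time: 1.77
ee_pos: [0.4866, -0.2148, 0.1988]
tcp_rot: [-180.0, 0.0, -175.8]
wrist_force: [0.5, 0.5, 0.9]
opening: 0.0701
grasp_force: 0.0
tcp [ 0.4866 -0.2148  0.1988] rot [-1.7998e+02  4.0000e-02 -1.7582e+02] t 1.77 q [-23.8   1.6   0.2  88.5   0.  -28. ]
shift -0.011 -0.0602 0.0788 turn -0.32
```

To row units: 0.1 m is 2, 0.09 m is 1.8, -0.3 degrees is -0.075.

```bash
echo '{"dx":[-0.12,-0.22,-0.22,-0.22,-0.22],"dy":[-0.6,-1.2,-1.2,-1.2,-1.2],"dz":[0.6,1.2,1.8,2,2],"yaw":[0,-0.075,-0.075,-0.075,-0.075],"finger_gap":[0.07,0.07,0.07,0.07,0.07]}' | python3 drive.py 
python3 - <<'E'
from h import *
t=bot.camera("top");s=bot.camera("side");cv2.imwrite("pics/t1.png",t);cv2.imwrite("pics/s1.png",s)
to(.502,-.274,.028,184.5)
cv2.imwrite("pics/c1.png",np.hstack([crop(t,413,235,76,100,5),crop(s,340,340,84,100,5)]))
E
```

```text
time: 2.18
ee_pos: [0.4997, -0.2706, 0.096]
tcp_rot: [179.8, -0.3, -175.5]
wrist_force: [0.7, -0.5, -0.3]
opening: 0.07
grasp_force: 0.0
tcp [ 0.5017 -0.2709  0.1007] rot [-1.7999e+02  2.0000e-02 -1.7544e+02] t 2.28 q [-28.4   7.5  -4.4  78.1   0.  -32.9]
shift -0.0001 -0.0031 0.0727 turn 0.06
```

View pics/c1.png

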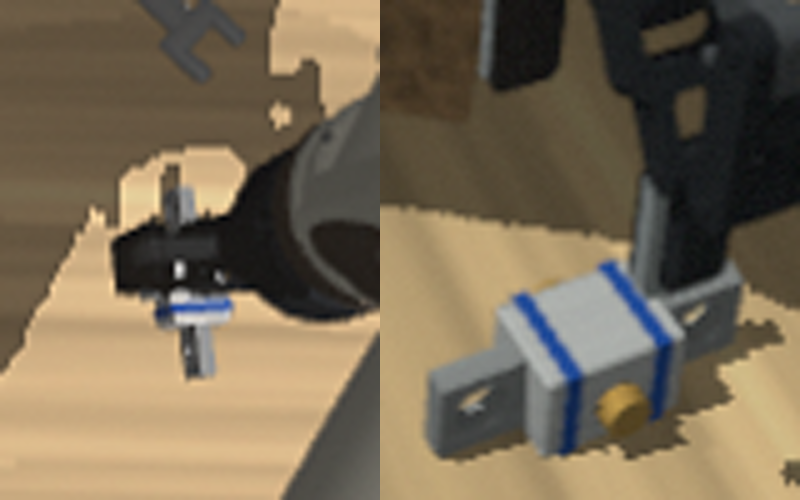

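The side view shows the boss end at crop (625,411), the weight undisturbed, and the fingers above it. I'll check the boss position.

```bash
python3 - <<'E'
from h import *
s=cv2.imread("pics/side0.png")
h=cv2.cvtColor(s,cv2.COLOR_BGR2HSV);m=np.zeros(h.shape[:2],np.uint8);m[350:385,335:360]=cv2.inRange(h,(12,120,60),(30,255,255))[350:385,335:360]
n,l,st,c=cv2.connectedComponentsWithStats(m);i=1+np.argmax(st[1:,4]);print(st[i],c[i],onz("side",c[i],.015),onz("side",(346.6,371.9),.015))
y=np.radians(4.5)
for k in(18.5,22.5): print([proj("side",np.array([.502,-.274,.015])+.001*k*np.array([np.sin(y),-np.cos(y),0]))])
E
```

```text
[341 367  11  11  83] [346.09638554 371.68674699] [ 0.50396681 -0.29485818  0.015     ] [ 0.50445488 -0.29537204  0.015     ]
[array([344.92298941, 370.33873587])]
[array([346.50550826, 372.67624828])]
```

To row units: -0.003 m is -0.06, 0.072 m is 1.44.

```bash
echo '{"dx":[0,0,0,0,0],"dy":[-0.06,-0.06,-0.06,-0.06,-0.06],"dz":[0.72,1.44,1.44,1.44,1.44],"yaw":[0,0,0,0,0],"finger_gap":[0.07,0.07,0.07,0.05,0.03]}' | python3 drive.py 40;  echo '{"dx":[0,0,0,0],"dy":[0,0,0,0],"dz":[0,0,0,0],"yaw":[0,0,0,0],"finger_gap":[0.03,0.03,0.03,0.03]}' | python3 drive.py
```

```text
time: 2.7
ee_pos: [0.5032, -0.2747, 0.0308]
tcp_rot: [-179.9, 0.2, -175.4]
wrist_force: [-0.0, 0.8, 0.8]
opening: 0.047
grasp_force: 0.0
time: 3.03
ee_pos: [0.5034, -0.2749, 0.0311]
tcp_rot: [-179.9, 0.2, -175.5]
wrist_force: [-1.4, 2.5, 8.3]
opening: 0.0441
grasp_force: 41.6
```

To row units: -0.15 m is -3, -0.1 m is -2.

```bash
echo '{"dx":[0,0,0,0,0],"dy":[0,0,0,0,0],"dz":[-0.2,-0.6,-1.2,-2,-3],"yaw":[0,0,0,0,0],"finger_gap":[0.03,0.03,0.03,0.03,0.03]}' | python3 drive.py 50;  for i in 1 2 3 4 5 6; do echo '{"dx":[0,0,0,0],"dy":[0,0,0,0],"dz":[-0.4,-0.4,-0.4,-0.4],"yaw":[0,0,0,0],"finger_gap":[0.03,0.03,0.03,0.03]}' | python3 drive.py | tail -3; done
python3 - <<'E'
from h import *
t=bot.camera("top");s=bot.camera("side");cv2.imwrite("pics/t2.png",t);cv2.imwrite("pics/s2.png",s)
o=bot.get_obs();print(o)
x,y=proj("side",o["ee_pos"]).astype(int);a,b=proj("top",o["ee_pos"]).astype(int);print(x,y,a,b)
cv2.imwrite("pics/c2.png",np.hstack([crop(s,x,y,90,110,5),crop(t,313,225,60,110,5)]))
E
```

```text
time: 3.45
ee_pos: [0.5011, -0.2742, 0.1714]
tcp_rot: [180.0, -0.0, -175.5]
wrist_force: [1.7, -1.2, -2.6]
opening: 0.0434
grasp_force: 51.8
wrist_force: [-0.9, 0.3, -4.2]
opening: 0.0435
grasp_force: 51.9
wrist_force: [0.1, 0.9, -3.8]
opening: 0.0435
grasp_force: 52.3
wrist_force: [-0.1, -0.6, -3.2]
opening: 0.0434
grasp_force: 52.5
wrist_force: [0.3, 0.8, -4.2]
opening: 0.0433
grasp_force: 52.6
wrist_force: [1.0, -1.1, -3.7]
opening: 0.0435
grasp_force: 52.7
wrist_force: [0.0, 0.0, -3.6]
opening: 0.0434
grasp_force: 52.7
{'time': 5.55, 'q': array([-2.86813635e+01,  8.99213586e+00,  1.80422386e+01,  9.91225957e+01,
       -6.28562611e-04, -3.32050083e+01]), 'qd': array([-0.05750171, -0.0028996 ,  0.29146564,  0.24015706, -0.00637537,
        0.00342348]), 'joint_efforts': array([-1.33539783e-03, -5.80712628e+01,  4.78783858e+01, -1.42441294e-02,
       -7.98601309e-05,  2.96077121e-05]), 'ee_pos': array([ 0.50165125, -0.27443725,  0.28789406]), 'tcp_rot': array([ 1.79960826e+02, -6.10002833e-02, -1.75476334e+02]), 'wrist_force': array([-0.70578542, -0.94693019, -3.43778122]), 'torque': array([0.06664348, 0.05016857, 0.05441616]), 'grasp_force': 52.72284507751465, 'opening': 0.04316323473315504}
358 181 455 224
```

View pics/c2.png

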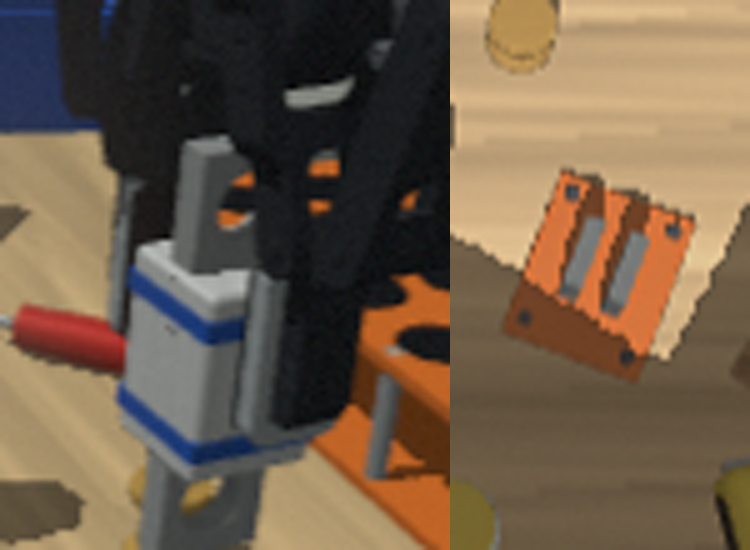

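The weight hangs upright with one tab down (the lower tab at about crop (200,500)), and the block is held by its bosses. Next I'll refine the yoke position from the ear tops.

```bash
python3 - <<'E'
from h import *
for f in("top0","t2"):
    t=cv2.imread(f"pics/{f}.png");h=cv2.cvtColor(t,cv2.COLOR_BGR2HSV)
    m=np.zeros(h.shape[:2],np.uint8);m[200:250,290:340]=cv2.inRange(h,(0,0,105),(180,70,255))[200:250,290:340]
    n,l,st,c=cv2.connectedComponentsWithStats(m,connectivity=4)
    C=[]
    for i in sorted(range(1,n),key=lambda i:-st[i,4])[:2]:
        W=np.array([onz("top",(x,y),.056)[:2]*1000 for y,x in zip(*np.where(l==i))],np.float32)
        r=cv2.minAreaRect(W);v=cv2.fitLine(W,cv2.DIST_L2,0,.01,.01).ravel();C.append(W.mean(0));print(f,st[i,4],W.mean(0),r,np.degrees(np.arctan2(v[1],v[0])))
    print((C[0]+C[1])/2,np.linalg.norm(C[0]-C[1]))
to(.539,-.0195,.16,161)
E
```

```text
top0 54 [544.115     -8.554597] ((544.204345703125, -8.61336898803711), (8.955032348632812, 35.65276336669922), 70.39054107666016) -19.579193
top0 51 [536.99493  -30.352495] ((536.9168701171875, -30.383960723876953), (8.668343544006348, 34.701026916503906), 70.16334533691406) -19.362885
[540.55493  -19.453547] 22.931278
t2 54 [544.115     -8.554597] ((544.204345703125, -8.61336898803711), (8.955032348632812, 35.65276336669922), 70.39054107666016) -19.579193
t2 51 [536.99493  -30.352495] ((536.9168701171875, -30.383960723876953), (8.668343544006348, 34.701026916503906), 70.16334533691406) -19.362885
[540.55493  -19.453547] 22.931278
tcp [ 0.5017 -0.2744  0.2879] rot [ 1.7996e+02 -6.0000e-02 -1.7548e+02] t 5.55 q [-28.7   9.   18.   99.1  -0.  -33.2]
shift -0.0573 0.2512 0.1279 turn 23.52
```

To row units: 0.18 m is 3.6, 0.144 m is 2.88, 16 degrees is 4.

```bash
echo '{"dx":[-0.16,-0.32,-0.48,-0.64,-0.8],"dy":[0.72,1.44,2.16,2.88,3.6],"dz":[0.2,0.6,1,1.4,1.6],"yaw":[1,2,3,4,5],"finger_gap":[0.03,0.03,0.03,0.03,0.03]}' | python3 drive.py >/dev/null
python3 -c "
from h import *
to(.5413,-.0198,.16,160.4)"
```

```text
tcp [ 0.5265 -0.0903  0.2059] rot [-1.7998e+02 -1.7000e-01  1.6429e+02] t 5.97 q [-9.7  2.2  1.6 89.5 -0.   6. ]
shift 0.0048 0.0719 0.0459 turn 3.89
```

To row units: 0.072 m is 1.44, 0.068 m is 1.36, 4 degrees is 1.

```bash
echo '{"dx":[0.04,0.1,0.1,0.1,0.1],"dy":[0.72,1.2,1.36,1.44,1.44],"dz":[0.4,0.6,0.8,0.92,0.92],"yaw":[0.5,1,1,1,1],"finger_gap":[0.03,0.03,0.03,0.03,0.03]}' | python3 drive.py >/dev/null; echo '{"dx":[0,0,0,0,0],"dy":[0,0,0,0,0],"dz":[0,0,0,0,0],"yaw":[0,0,0,0,0],"finger_gap":[0.03,0.03,0.03,0.03,0.03]}' | python3 drive.py>/dev/null; echo '{"dx":[0,0,0,0,0],"dy":[0,0,0,0,0],"dz":[0,0,0,0,0],"yaw":[0,0,0,0,0],"finger_gap":[0.03,0.03,0.03,0.03,0.03]}' | python3 drive.py
python3 - <<'E'
from h import *
t=bot.camera("top");s=bot.camera("side");cv2.imwrite("pics/s3.png",s)
to(.5413,-.0198,.12,160.4)
cv2.imwrite("pics/c3.png",np.hstack([crop(s,299,235,80,110,5),crop(t,313,225,60,110,5)]))
E
```

```text
time: 7.22
ee_pos: [0.5419, -0.0212, 0.1631]
tcp_rot: [180.0, -0.0, 160.5]
wrist_force: [0.2, -0.1, -3.3]
opening: 0.0431
grasp_force: 52.9
tcp [ 0.5419 -0.0211  0.1631] rot [-180.      0.    160.53] t 7.32 q [-2.2  3.1 -2.3 84.7 -0.  17.2]
shift 0.001 0.0011 0.0431 turn 0.13
```

View pics/c3.png

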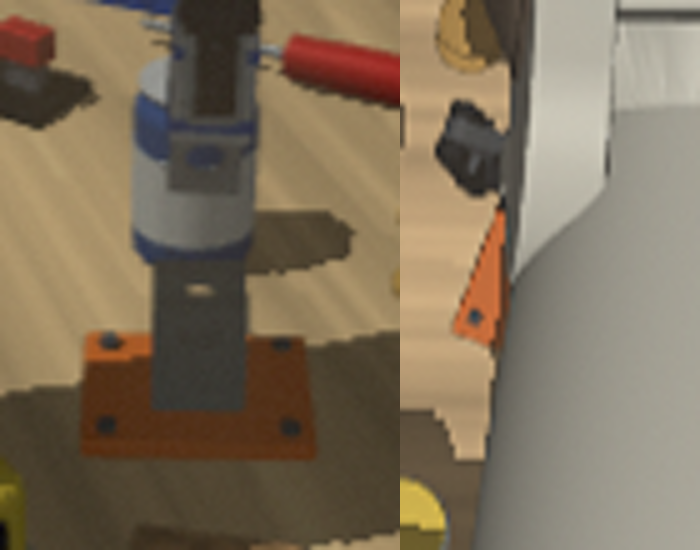

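The tab hangs centred over the ears (tab bottom at crop (203,190), ear column around 205). Lowering it.

To row units: 0.001 m is 0.02, 0.058 m is 1.16.

```bash
echo '{"dx":[0.02,0.02,0.02,0.02,0.02],"dy":[0.02,0.02,0.02,0.02,0.02],"dz":[0.4,0.68,0.9,1.04,1.16],"yaw":[0,0,0,0,0],"finger_gap":[0.03,0.03,0.03,0.03,0.03]}' | python3 drive.py; echo '{"dx":[0,0,0,0],"dy":[0,0,0,0],"dz":[0.06,0.12,0.16,0.16],"yaw":[0,0,0,0],"finger_gap":[0.03,0.03,0.03,0.03]}' | python3 drive.py
```

```text
time: 7.73
ee_pos: [0.5411, -0.0199, 0.1044]
tcp_rot: [-180.0, -0.0, 160.5]
wrist_force: [-0.4, 0.4, -2.9]
opening: 0.0435
grasp_force: 52.9
time: 8.07
ee_pos: [0.5413, -0.0199, 0.0971]
tcp_rot: [180.0, 0.0, 160.5]
wrist_force: [-0.2, 0.5, -4.3]
opening: 0.0433
grasp_force: 52.9
```

```bash
for i in 1; do echo '{"dx":[0,0,0],"dy":[0,0,0],"dz":[0.02,0.04,0.04],"yaw":[0,0,0],"finger_gap":[0.03,0.03,0.03]}' | python3 drive.py|grep -E "pos|wrist";echo '{"dx":[0,0],"dy":[0,0],"dz":[0.02,0.02],"yaw":[0,0],"finger_gap":[0.03,0.03]}' | python3 drive.py|grep -E "pos|wrist";echo '{"dx":[0,0],"dy":[0,0],"dz":[0.02,0.02],"yaw":[0,0],"finger_gap":[0.03,0.03]}' | python3 drive.py|grep -E "pos|wrist"; done
```

```text
ee_pos: [0.5413, -0.0199, 0.0952]
wrist_force: [-0.7, 0.2, -3.3]
ee_pos: [0.5413, -0.0199, 0.0943]
wrist_force: [-0.1, -0.2, -2.2]
ee_pos: [0.5414, -0.0199, 0.0942]
wrist_force: [-4.5, 0.8, 6.7]
```

```bash
echo '{"dx":[0,0,0,0,0],"dy":[0,0,0,0,0],"dz":[-0.01,-0.01,-0.01,-0.01,-0.01],"yaw":[0,0,0,0,0],"finger_gap":[0.03,0.03,0.048,0.055,0.07]}' | python3 drive.py;echo '{"dx":[0,0,0,0,0],"dy":[0,0,0,0,0],"dz":[0,0,-0.6,-1.2,-2],"yaw":[0,0,0,0,0],"finger_gap":[0.07,0.07,0.07,0.07,0.07]}' | python3 drive.py; echo '{"dx":[-0.2,-0.4,-0.6,-0.8,-1],"dy":[0.76,1.52,2.28,3.04,3.8],"dz":[-0.4,-0.4,-0.4,-0.4,-0.4],"yaw":[0,0,0,0,0],"finger_gap":[0.07,0.07,0.07,0.07,0.07]}' | python3 drive.py|tail -1
python3 - <<'E'
from h import *
t=bot.camera("top");s=bot.camera("side");cv2.imwrite("pics/t4.png",t);cv2.imwrite("pics/s4.png",s)
to(.552,.249,.15,126)
cv2.imwrite("pics/c4.png",np.hstack([crop(s,299,235,80,110,5),crop(t,313,225,60,110,5)]))
E
```

```text
time: 9.07
ee_pos: [0.5414, -0.0199, 0.0935]
tcp_rot: [180.0, 0.0, 160.5]
wrist_force: [0.2, 0.3, 0.0]
opening: 0.0653
grasp_force: 0.0
time: 9.48
ee_pos: [0.5402, -0.0199, 0.1926]
tcp_rot: [-179.9, -0.2, 160.5]
wrist_force: [0.7, -0.3, -0.4]
opening: 0.0698
grasp_force: 0.0
grasp_force: 0.0
tcp [0.6535 0.147  0.2102] rot [-1.7996e+02 -1.6000e-01  1.6074e+02] t 10.0 q [12.7 21.6 24.7 93.2  0.  31.9]
shift 0.1295 0.0628 0.0602 turn 34.74
```

View pics/c4.png

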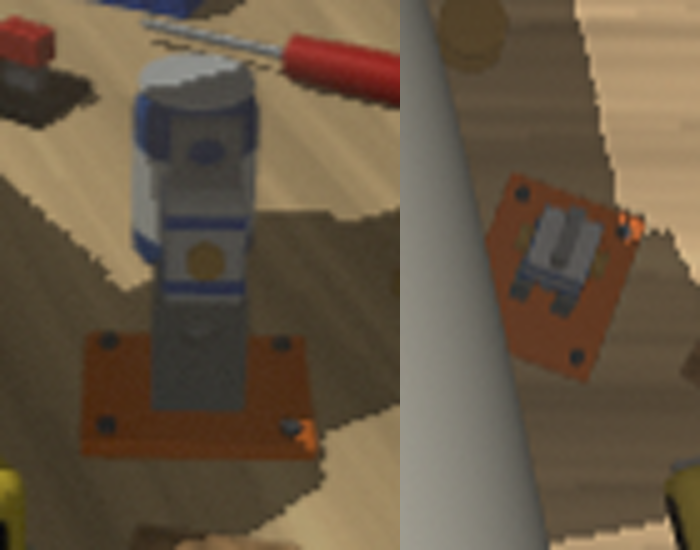

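The weight stands seated: the boss at crop (205,262) is centred over the ears and the block rests on the ear tops. On to the pin.

To row units: 0.12 m is 2.4, 0.129 m is 2.58, 34.7 degrees is 8.675.

```bash
echo '{"dx":[0.6,1.2,1.8,2.4,2.58],"dy":[0.3,0.6,0.9,1.2,1.26],"dz":[0.3,0.6,0.9,1.2,1.6],"yaw":[1.75,3.5,5.25,7,8.675],"finger_gap":[0.05,0.05,0.05,0.05,0.05]}' | python3 drive.py >/dev/null;  echo '{"dx":[0,0],"dy":[0,0],"dz":[0,0],"yaw":[0,0],"finger_gap":[0.05,0.05]}' | python3 drive.py
python3 - <<'E'
from h import *
t=bot.camera("top");s=bot.camera("side");cv2.imwrite("pics/t5.png",t);cv2.imwrite("pics/s5.png",s)
to(.5527,.2476,.038,126)
cv2.imwrite("pics/c5.png",np.hstack([crop(s,254,180,60,80,7),crop(t,200,222,54,80,7)]))
E
```

```text
time: 10.58
ee_pos: [0.5505, 0.2447, 0.1332]
tcp_rot: [-179.9, -0.0, 126.1]
wrist_force: [0.2, -0.1, 0.3]
opening: 0.0503
grasp_force: 0.0
tcp [0.5521 0.2444 0.1348] rot [1.7992e+02 3.0000e-02 1.2597e+02] t 10.68 q [23.9 11.5  4.  82.4 -0.  77.9]
shift 0.0023 0.0024 0.0968 turn -0.03
```

View pics/c5.png

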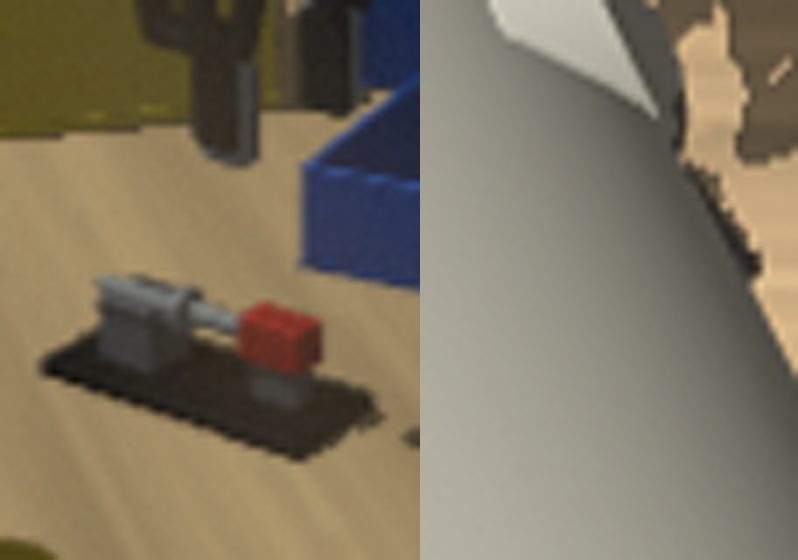

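```bash
python3 - <<'E'
from h import *
print(onz("side",(263.95,185.3),.041), proj("side",(.551,.2495,.041)))
s=cv2.imread("pics/s5.png");h=cv2.cvtColor(s,cv2.COLOR_BGR2HSV)[178:200,250:275]
m=cv2.inRange(h,(0,130,40),(8,255,255))|cv2.inRange(h,(172,130,40),(180,255,255))
b=cv2.boundingRect(m);print(b[0]+250,b[1]+178,b[2:])
u=np.array([-.588,.809,0]);v=np.array([-.809,-.588,0])
P=np.array([proj("side",np.array([.551,.2495,.032])+.014*i*u+.008*j*v+np.array([0,0,.009*k])) for i in(-1,1) for j in(-1,1) for k in(-1,1)]);print(P.min(0),P.max(0))
E
```

```text
[0.55100673 0.24439273 0.041     ] [263.35957898 184.46311313]
258 183 (12, 10)
[256.982085   181.97164696] [269.79254012 193.53211307]
```

```bash
echo '{"dx":[0.04,0.04,0.04,0.04,0.04],"dy":[0.04,0.04,0.04,0.04,0.04],"dz":[0.7,1.3,1.7,1.92,1.92],"yaw":[0,0,0,0,0],"finger_gap":[0.04,0.04,0.04,0.04,0.04]}' | python3 drive.py 30; echo '{"dx":[0,0,0,0,0],"dy":[0,0,0,0,0],"dz":[0,0,0,0,0],"yaw":[0,0,0,0,0],"finger_gap":[0.04,0.02,0.005,0.005,0.005]}' | python3 drive.py;echo '{"dx":[0,0,0,0],"dy":[0,0,0,0],"dz":[0,0,0,0],"yaw":[0,0,0,0],"finger_gap":[0.005,0.005,0.005,0.005]}' | python3 drive.py
```

```text
time: 11.1
ee_pos: [0.5515, 0.2466, 0.0359]
tcp_rot: [-179.8, -0.0, 125.8]
wrist_force: [-0.6, 0.6, -0.2]
opening: 0.0401
grasp_force: 0.0
time: 11.52
ee_pos: [0.5528, 0.248, 0.0397]
tcp_rot: [179.8, 0.1, 125.8]
wrist_force: [1.2, -1.1, 6.5]
opening: 0.0155
grasp_force: 30.5
time: 11.85
ee_pos: [0.5527, 0.248, 0.0397]
tcp_rot: [179.8, 0.1, 125.8]
wrist_force: [1.4, -0.9, 6.4]
opening: 0.0156
grasp_force: 30.5
```

To row units: -0.14 m is -2.8, -0.1 m is -2.

```bash
echo '{"dx":[0,0,0,0,0],"dy":[0,0,0,0,0],"dz":[-0.2,-0.6,-1.2,-2,-2.8],"yaw":[0,0,0,0,0],"finger_gap":[0.005,0.005,0.005,0.005,0.005]}' | python3 drive.py; echo '{"dx":[0,0,0,0,0],"dy":[0,0,0,0,0],"dz":[-0.8,-1.6,-1.6,-1.6,-1.6],"yaw":[1.75,3.5,5.25,7,8.75],"finger_gap":[0.005,0.005,0.005,0.005,0.005]}' | python3 drive.py | grep pos
python3 - <<'E'
from h import *
t=bot.camera("top");s=bot.camera("side");cv2.imwrite("pics/t6.png",t);cv2.imwrite("pics/s6.png",s)
t0=cv2.imread("pics/top0.png");h=cv2.cvtColor(t0,cv2.COLOR_BGR2HSV)
m=np.zeros(h.shape[:2],np.uint8);m[258:290,332:362]=cv2.inRange(h,(22,120,80),(35,255,255))[258:290,332:362]
W=np.array([onz("top",(x,y),.05)[:2]*1000 for y,x in zip(*np.where(m))],np.float32);print("tape",cv2.minAreaRect(W))
to(.4968,-.142,.26,70.4)
E
```

```text
time: 12.27
ee_pos: [0.5509, 0.2475, 0.1795]
tcp_rot: [-179.9, -0.0, 125.8]
wrist_force: [0.9, 1.5, -0.6]
opening: 0.0155
grasp_force: 29.6
ee_pos: [0.5517, 0.2479, 0.2596]
tape ((412.9896240234375, -97.8153076171875), (58.56917190551758, 39.1303596496582), 14.912579536437988)
tcp [0.5515 0.2478 0.2586] rot [ 1.7995e+02 -2.0000e-02  9.0710e+01] t 12.78 q [ 24.2  12.7  19.1  96.3   0.  113.5]
shift -0.3891 -0.0595 -0.0014 turn 20.31
```

To row units: -0.195 m is -3.9, -0.156 m is -3.12.

```bash
echo '{"dx":[-0.78,-1.56,-2.34,-3.12,-3.9],"dy":[-0.12,-0.24,-0.36,-0.48,-0.6],"dz":[0,0,0,0,0],"yaw":[0,0,0,0,0],"finger_gap":[0.005,0.005,0.005,0.005,0.005]}' | python3 drive.py >/dev/null; echo '{"dx":[-0.78,-1.56,-2.34,-3.12,-3.88],"dy":[-0.12,-0.24,-0.36,-0.48,-0.6],"dz":[0,0,0,0,0],"yaw":[1,2,3,4,5.075],"finger_gap":[0.005,0.005,0.005,0.005,0.005]}' | python3 drive.py >/dev/null; echo '{"dx":[0,0,0,0,0],"dy":[0,0,0,0,0],"dz":[0.8,1.6,2.4,2.4,2.4],"yaw":[0,0,0,0,0],"finger_gap":[0.005,0.005,0.005,0.005,0.005]}' | python3 drive.py
python3 - <<'E'
from h import *
t=bot.camera("top");s=bot.camera("side");cv2.imwrite("pics/t7.png",t);cv2.imwrite("pics/s7.png",s)
to(.4968,-.142,.0507,70.4)
cv2.imwrite("pics/c7.png",np.hstack([crop(s,300,240,100,110,5),crop(t,335,225,56,110,5)]))
E
```

```text
time: 14.03
ee_pos: [0.496, -0.1418, 0.137]
tcp_rot: [-179.8, 0.0, 70.7]
wrist_force: [0.1, -0.2, 0.8]
opening: 0.0158
grasp_force: 29.7
tcp [ 0.4983 -0.1422  0.1407] rot [ 1.798e+02 -1.000e-02  7.065e+01] t 14.13 q [-15.9  -0.3  -8.1  82.    0.   93.4]
shift -0.0003 -0.0015 0.09 turn 0.25
```

View pics/c7.png

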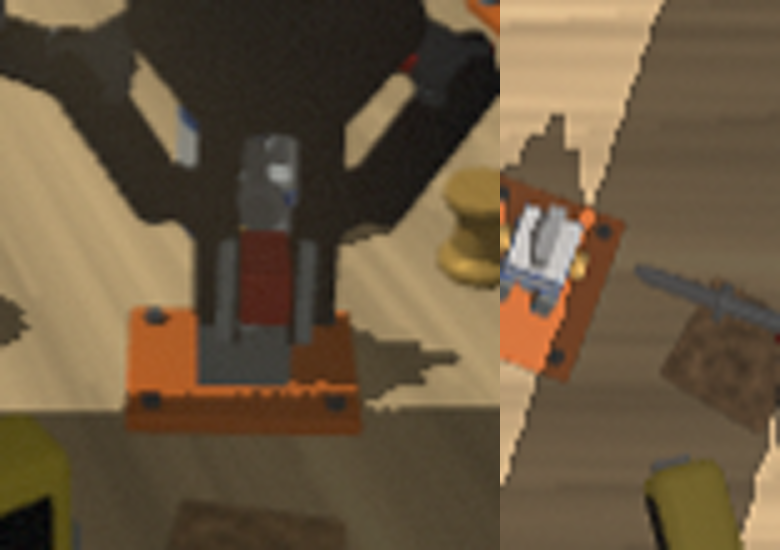

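```bash
python3 - <<'E'
from h import *
T=lambda x,y:((x-500+.5)/5-.5+307,(y+.5)/5-.5+170)
S=lambda x,y:((x+.5)/5-.5+250,(y+.5)/5-.5+185)
print("tip",tri(T(640,269),S(271,146)),"collar",tri(T(722,297),S(265,203)))
n=np.array([.3355,.942,0]);p=np.array([.4983,-.1422,.1407])
for z in(.125,.133,.14): print(z,"exp tip",p+n*.089+[0,0,z-p[2]],proj("top",p+n*.089+[0,0,z-p[2]]),proj("side",p+n*.089+[0,0,z-p[2]]),"collar",proj("top",p+n*.048+[0,0,z-p[2]]),proj("side",p+n*.048+[0,0,z-p[2]]))
print(T(640,269),S(271,146),T(722,297),S(265,203))
E
```

```text
tip (array([ 0.52788051, -0.06250123,  0.12888591]), np.float64(0.006583955391931828)) collar (array([ 0.51334244, -0.09919251,  0.13044274]), np.float64(0.0021803094832341767))
0.125 exp tip [ 0.5281595 -0.058362   0.125    ] [333.0253275  222.15754564] [301.10029298 214.94503266] collar [349.78613524 228.42740681] [301.92917265 227.38640702]
0.133 exp tip [ 0.5281595 -0.058362   0.133    ] [333.45997263 221.57506335] [301.25971174 210.91363224] collar [350.35594869 227.8935672 ] [302.10233817 223.20526757]
0.14 exp tip [ 0.5281595 -0.058362   0.14     ] [333.84601684 221.05771761] [301.40084482 207.34702014] collar [350.86206788 227.41940642] [302.25573457 219.50405139]
(334.6, 223.4) (303.8, 213.8) (351.0, 229.0) (302.6, 225.2)
```

The pin is held level and points at the yoke, with the tip in the top crop at (640,269). I'll descend to hole height and measure the shank axis relative to the yoke.

Units first: shifts go in units of 50 mm and turns go in units of 4 degrees. So 0.09 m is 1.8, 0.08 m is 1.6, 0.25 degrees is 0.0625.

```bash
echo '{"dx":[0,0,0,0,0],"dy":[-0.03,-0.03,-0.03,-0.03,-0.03],"dz":[0.7,1.3,1.6,1.8,1.8],"yaw":[0.0625,0.0625,0.0625,0.0625,0.0625],"finger_gap":[0.005,0.005,0.005,0.005,0.005]}' | python3 drive.py>/dev/null;echo '{"dx":[0,0],"dy":[0,0],"dz":[0,0],"yaw":[0,0],"finger_gap":[0.005,0.005]}' | python3 drive.py
python3 - <<'E'
from h import *
t=bot.camera("top");s=bot.camera("side");cv2.imwrite("pics/t8.png",t);cv2.imwrite("pics/s8.png",s)
to(.4968,-.142,.0507,70.4)
cv2.imwrite("pics/c8.png",np.hstack([crop(s,300,245,54,60,8),crop(t,336,232,46,60,8)]))
E
```

```text
time: 14.72
ee_pos: [0.4972, -0.1419, 0.05]
tcp_rot: [179.8, -0.0, 70.3]
wrist_force: [-0.9, 0.0, -0.6]
opening: 0.0157
grasp_force: 29.7
tcp [ 0.4968 -0.1419  0.0494] rot [ 1.7984e+02 -1.0000e-02  7.0290e+01] t 14.82 q [-15.9   1.5 -16.5  71.8  -0.   93.8]
shift -0.0001 0.0 -0.0013 turn -0.11
```

View pics/c8.png

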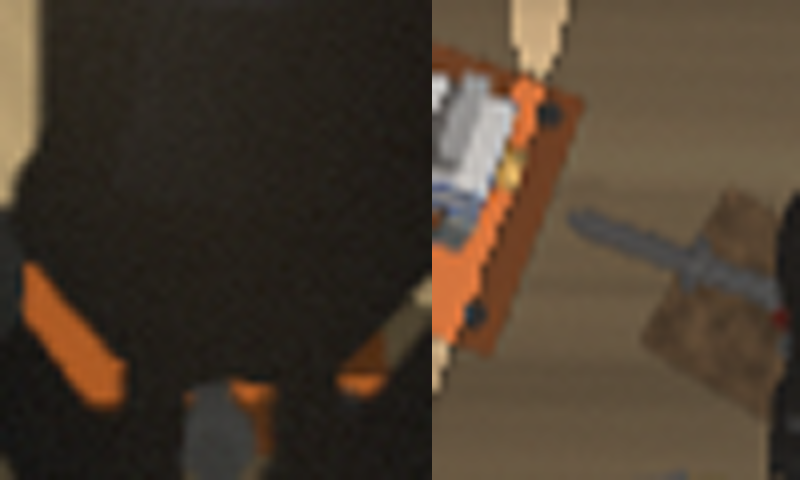

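```bash
python3 - <<'E'
from h import *
T=lambda x,y:((x-432+.5)/8-.5+313,(y+.5)/8-.5+202)
S=lambda x,y:((x+.5)/8-.5+273,(y+.5)/8-.5+215)
a=np.radians(-19.5);u=np.array([np.cos(a),np.sin(a)]);n=np.array([-u[1],u[0]]);c=np.array([.5404,-.0195])
for k,p in dict(tip=(572,216),mid=(630,236),col=(693,262),stem=(735,275),stem2=(770,288)).items():
    w=onz("top",T(*p),.0415)[:2]-c;print(k,(w@u*1000).round(1),(w@n*1000).round(1))
w=onz("side",S(220,383),.0507)[:2]-c;print("collar top side z=.0507",(w@u*1000).round(1),(w@n*1000).round(1))
# same in top by shank mask: dark grey, low saturation
t=cv2.imread("pics/t8.png");h=cv2.cvtColor(t,cv2.COLOR_BGR2HSV)
m=np.zeros(h.shape[:2],np.uint8);m[226:242,331:356]=cv2.inRange(h,(0,0,40),(180,60,200))[226:242,331:356]
Y,X=np.where(m);W=np.array([onz("top",(x,y),.0415)[:2] for x,y in zip(X,Y)])-c
xs,ys=W@u*1000,W@n*1000
for y0 in range(-90,-30,8):
    k=(ys>=y0)&(ys<y0+8)
    if k.any(): print(y0+4,k.sum(),xs[k].mean().round(2),xs[k].min().round(1),xs[k].max().round(1))
E
```

```text
tip 0.5 -44.2
mid 1.0 -63.3
col 0.3 -84.3
stem 1.1 -97.9
stem2 1.1 -109.4
collar top side z=.0507 0.9 -77.5
-86 19 0.45 -7.2 8.9
-78 10 -0.58 -4.2 2.9
-70 10 -0.06 -3.6 3.5
-62 10 -0.35 -3.9 3.3
-54 10 -0.63 -4.2 3.0
-46 6 0.75 -2.1 3.6
```

The top view shows the shank parallel to the hole axis and within about 0.7 mm of it, with the tip at y = -44 and the collar at -85 mm in the yoke frame. I'll check the axis height from the red grip's rows in the side images.

```bash
python3 - <<'E'
from h import *
a=np.radians(-19.5);u=np.array([np.cos(a),np.sin(a),0]);n=np.array([-u[1],u[0],0]);c=np.array([.5404,-.0195,0])
for f,z0 in(("s7",.1407),("s8",.0494)):
    s=cv2.imread(f"pics/{f}.png");h=cv2.cvtColor(s,cv2.COLOR_BGR2HSV)
    m=cv2.inRange(h,(0,110,25),(8,255,255))|cv2.inRange(h,(172,110,25),(180,255,255))
    m[:215]=0;m[320:]=0;m[:,:285]=0;m[:,:][:,325:]=0
    nn,l,st,cc=cv2.connectedComponentsWithStats(m);i=1+np.argmax(st[1:,4]);print(f,st[i],cc[i])
    # brightness split top/rear along centre column
    x=int(cc[i][0]);y0,y1=st[i,1],st[i,1]+st[i,3];print(s[y0-3:y1+3,x].tolist())
    for off in(-.004,-.008,-.012):
        z=z0+off
        P=lambda y,dz:proj("side",c+n*y+[0,0,z+dz])[1].round(1)
        print(off,"front top",P(-.116,.009),"rear top",P(-.144,.009),"rear bottom",P(-.144,-.009))
E
```

```text
s7 [298 231  11  19 187] [302.58823529 240.22994652]
[[58, 63, 67], [57, 63, 65], [57, 64, 66], [36, 44, 76], [30, 40, 78], [25, 36, 75], [26, 37, 76], [27, 38, 76], [32, 43, 80], [26, 36, 75], [29, 39, 78], [28, 39, 77], [30, 41, 85], [28, 40, 83], [27, 39, 82], [21, 32, 78], [27, 37, 81], [24, 35, 80], [28, 39, 82], [25, 35, 80], [26, 36, 80], [29, 38, 78], [51, 58, 67], [58, 64, 65], [59, 64, 65]]
-0.004 front top 227.6 rear top 237.6 rear bottom 247.7
-0.008 front top 229.8 rear top 239.9 rear bottom 249.9
-0.012 front top 232.0 rear top 242.1 rear bottom 252.1
s8 [296 277  10  19 187] [300.48128342 286.04812834]
[[54, 57, 57], [53, 57, 57], [44, 48, 55], [28, 33, 68], [17, 25, 69], [19, 26, 70], [21, 26, 71], [16, 23, 69], [18, 24, 70], [18, 25, 69], [20, 22, 70], [17, 25, 69], [22, 28, 72], [24, 30, 79], [19, 25, 76], [14, 22, 74], [18, 26, 76], [19, 24, 76], [21, 27, 76], [18, 24, 75], [20, 26, 76], [26, 33, 67], [28, 43, 59], [31, 46, 59], [31, 47, 60]]
-0.004 front top 274.7 rear top 285.8 rear bottom 294.5
-0.008 front top 276.6 rear top 287.8 rear bottom 296.4
-0.012 front top 278.5 rear top 289.7 rear bottom 298.3
```

```bash
echo '{"dx":[0.2,0.4,0.6,0.72,0.84],"dy":[0,0,0,0,0],"dz":[-0.02,-0.02,-0.02,-0.02,-0.02],"yaw":[-0.025,-0.025,-0.025,-0.025,-0.025],"finger_gap":[0.005,0.005,0.005,0.005,0.005]}' | python3 drive.py|grep -E "pos|wrist|rot"; echo '{"dx":[0.08,0.16,0.24,0.32],"dy":[0,0,0,0],"dz":[0,0,0,0],"yaw":[0,0,0,0],"finger_gap":[0.005,0.005,0.005,0.005]}' | python3 drive.py|grep -E "pos|wrist"; python3 -c "
from h import *
to(.5404-.0615*.3338,-.0195-.0615*.9426,.0504,70.4);print(bot.get_obs()['torque'])"
```

```text
ee_pos: [0.5104, -0.101, 0.0487]
tcp_rot: [180.0, 0.0, 70.4]
wrist_force: [-0.3, -0.8, -0.0]
ee_pos: [0.5155, -0.0867, 0.0486]
wrist_force: [0.1, -1.0, 1.4]
tcp [ 0.5155 -0.0867  0.0486] rot [179.99   0.    70.36] t 15.57 q [ -9.6   2.5 -15.6  71.9  -0.  100.1]
shift 0.0102 0.001 -0.0018 turn -0.04
[-0.12450959 -0.03074695 -0.07016458]
```

```bash
echo '{"dx":[0.04,0.08,0.12,0.12],"dy":[0,0,0,0],"dz":[-0.02,-0.02,-0.02,-0.02],"yaw":[0,0,0,0],"finger_gap":[0.005,0.005,0.005,0.005]}' | python3 drive.py|grep -E "pos|wrist";for i in 1;do echo '{"dx":[0.03,0.04,0.04],"dy":[0,0,0],"dz":[0,0,0],"yaw":[0,0,0],"finger_gap":[0.005,0.005,0.005]}' | python3 drive.py|grep -E "pos|wrist";echo '{"dx":[0.02,0.03,0.03],"dy":[0,0,0],"dz":[0,0,0],"yaw":[0,0,0],"finger_gap":[0.005,0.005,0.005]}' | python3 drive.py|grep -E "pos|wrist";echo '{"dx":[0.02,0.02],"dy":[0,0],"dz":[0,0],"yaw":[0,0],"finger_gap":[0.005,0.005]}' | python3 drive.py|grep -E "pos|wrist";done
```

```text
ee_pos: [0.5173, -0.0811, 0.0494]
wrist_force: [-0.5, -0.1, 0.3]
ee_pos: [0.518, -0.0794, 0.0495]
wrist_force: [1.1, -0.4, -0.4]
ee_pos: [0.5181, -0.079, 0.0496]
wrist_force: [-2.7, -6.7, 1.9]
ee_pos: [0.5182, -0.0789, 0.0496]
wrist_force: [-5.0, -12.0, 2.1]
```

To row units: -0.04 m is -0.8, -0.14 m is -2.8.

```bash
echo '{"dx":[0,0,0,0,0],"dy":[0,0,0,0,0],"dz":[0,0,0,0,0],"yaw":[0,0,0,0,0],"finger_gap":[0.02,0.035,0.045,0.045,0.045]}' | python3 drive.py|grep -E "pos|wrist|open|grasp"; echo '{"dx":[-0.08,-0.24,-0.4,-0.6,-0.8],"dy":[0,0,0,0,0],"dz":[-0.2,-0.6,-1.2,-2,-2.8],"yaw":[0,0,0,0,0],"finger_gap":[0.045,0.045,0.045,0.045,0.045]}' | python3 drive.py >/dev/null;  echo '{"dx":[-0.8,-1.6,-2.4,-2.4,-2.4],"dy":[0,0,0,0,0],"dz":[0,0,0,0,0],"yaw":[0,0,0,0,0],"finger_gap":[0.045,0.045,0.045,0.045,0.045]}' | python3 drive.py
python3 - <<'E'
from h import *
t=bot.camera("top");s=bot.camera("side");cv2.imwrite("pics/t9.png",t);cv2.imwrite("pics/s9.png",s)
a=np.radians(-19.5);u=np.array([np.cos(a),np.sin(a),0]);n=np.array([-u[1],u[0],0]);c=np.array([.5404,-.0195,0])
def red(im,x0,x1,y0,y1):
    h=cv2.cvtColor(im,cv2.COLOR_BGR2HSV);m=cv2.inRange(h,(0,110,25),(8,255,255))|cv2.inRange(h,(172,110,25),(180,255,255))
    k=np.zeros_like(m);k[y0:y1,x0:x1]=m[y0:y1,x0:x1];nn,l,st,cc=cv2.connectedComponentsWithStats(k)
    i=1+np.argmax(st[1:,4]);return st[i],cc[i]
for n_,im,b in(("top",t,(320,360,215,260)),("side",s,(270,330,240,300))):
    st,cc=red(im,*b);print(n_,st,cc,[(round(1000*float((onz(n_,cc,z)-c)@u),1),round(1000*float((onz(n_,cc,z)-c)@n),1)) for z in(.03,.04,.05)])
    print(" exp home",[proj(n_,c+n*(-.0165-.045)+[0,0,z]).round(1) for z in(.035,.043)])
# weight: did it shift? brass bosses/top tab via image difference with s4
print("blue/white block diff", np.abs(cv2.imread("pics/s4.png")[195:245,285:320].astype(int)-s[195:245,285:320]).mean())
E
```

```text
ee_pos: [0.5189, -0.077, 0.0496]
wrist_force: [0.5, -0.2, 0.3]
opening: 0.0449
grasp_force: 0.0
time: 17.82
ee_pos: [0.4643, -0.2296, 0.1904]
tcp_rot: [180.0, 0.0, 70.2]
wrist_force: [-0.9, -0.3, -0.3]
opening: 0.0451
grasp_force: 0.0
top [330 227  13  11  88] [336.27272727 232.27272727] [(-0.7, -62.7), (-2.5, -62.0), (-4.4, -61.2)]
 exp home [array([336.2, 231.6]), array([336.6, 231.1])]
side [294 257  10  19 163] [298.38650307 265.78527607] [(-0.9, -59.9), (-1.6, -73.1), (-2.3, -86.2)]
 exp home [array([299. , 264.1]), array([299.1, 260.5])]
blue/white block diff 37.57904761904762
```

```bash
python3 - <<'E'
from h import *
for f in("t4","t9","s4","s9"):
    h=cv2.cvtColor(cv2.imread(f"pics/{f}.png"),cv2.COLOR_BGR2HSV)
    x0,x1,y0,y1=(285,315,220,245) if f[0]=="s" else (300,345,200,240)
    m=cv2.inRange(h,(14,90,50),(32,255,255)) if f[0]=="s" else cv2.inRange(h,(0,0,60),(180,50,255))
    k=np.zeros_like(m);k[y0:y1,x0:x1]=m[y0:y1,x0:x1];nn,l,st,cc=cv2.connectedComponentsWithStats(k)
    print(f,[(st[i].tolist(),cc[i].round(1).tolist()) for i in range(1,nn) if st[i,4]>12])
a=np.radians(-19.5);n=np.array([np.sin(-a),np.cos(a),0])
print("boss exp",proj("side",np.array([.5404,-.0195,.078])-n*.0215))
print(bot.get_obs()["wrist_force"],bot.get_obs()["time"])
E
```

```text
t4 [([306, 211, 18, 19, 194], [314.9, 219.7]), ([300, 222, 4, 18, 44], [301.0, 232.8])]
t9 [([305, 211, 27, 22, 267], [316.0, 221.6])]
s4 [([309, 220, 6, 25, 128], [311.8, 232.9]), ([297, 229, 7, 7, 42], [299.8, 231.9]), ([285, 230, 4, 15, 52], [286.4, 237.8])]
s9 [([309, 220, 6, 25, 133], [311.8, 233.0]), ([296, 228, 8, 8, 47], [299.6, 231.7]), ([287, 233, 2, 12, 21], [287.6, 239.0])]
boss exp [299.07383527 231.95124549]
[0.52565036 0.35057442 0.88226223] 17.9167
```

The boss is still where it was (299.6,231.7 against an expected 299.1,232.0). The pin's grip measures about 1 mm from where it should be with the collar home. Handing in.

```bash
python3 -c "
from workcell import bot
print(bot.job_done())"
```

```text
the job is handed in; nothing more can be done
None
```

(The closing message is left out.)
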